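# Set the souvenir-medal press to the green design

### The job

Set the medal press on the shop counter to the green design: pull its sprung selector knob up out of the parking pocket, turn its pointer round to the green disc, and let the knob drop fully home into the notch there. The dial card with the discs has slipped, so feel for the notch near the disc, and do not force the knob's pin against the metal. Leave the knob free and the cup, gift box and jar where they are.

Things in the scene. Friction and masses are not known exactly. Their poses are not given: they have to be found in the camera images.
- press: Souvenir-medal press fixed to the counter: red box, 290 x 280 mm, white top 90 mm above the counter. Origin on the knob's axis, at counter height. Flat on the top, round the knob, lies a dial card 160 mm across with three coloured discs; under the knob a metal collar, 94 mm across and 10 mm tall, hides a fixed steel rim with a notch for each disc and a wide parking pocket towards the press's +x.
- knob: Selector knob with vertical axis: black round skirt 86 mm across, on it an upright grey wing grip 50 mm long (knob x), 16 mm thick (knob y), 34 mm tall, and a yellow pointer along knob +x. Origin on the axis, 90 mm above the counter when home, rising with the knob: skirt 12 to 20 mm, wing 20 to 54 mm above it. Stops 83 and 92 degrees either way from the press's +x; all notches lie within 80 degrees of it.
- knob_grip (a point): Middle of the knob's wing, on the axis, 40 mm above the knob's origin (14 mm below the wing's top): where to grip it, pinching its two flat sides (16 mm) from above.
- pointer (a point): Tip of the knob's yellow pointer, 62 mm from the axis, as far out as the discs' centres.
- pin (a point): Foot of the locating pin under the skirt, on the pointer's line, 36 mm from the axis. The pin is 5 mm wide and a notch 7 mm, so it enters only within about 1.5 degrees of the notch's middle; then the knob cannot turn. The parking pocket is about 20 degrees wider than the pin. It slides easily (under 0.15 N m) on the rim's smooth top. The rim and pin are damaged by 25 N between them, down or sideways.
- stem (a joint): How far the knob is pulled up, m: 0 fully home, about 0.0075 when its pin rests on top of the rim, 0.018 at the stop. A spring pulls it down with about 6 N at 0 and 11 N at the stop, somewhat damped; it drops by itself when let go over a notch, and rests on the rim when let go elsewhere.
- green_disc_c (a point): Centre of the green disc (20 mm across, 3 mm thick, flat on the dial card, 62 mm from the knob's axis). The card has slipped round, so the wanted notch is not in line with it but some degrees to one side, at most 11.5, seen from the knob's axis; side and amount must be felt. The next notch is at least 36 degrees from the wanted one. The three discs change places.
- blue_disc_c (a point): Centre of the blue disc, like the green one; its notch is not wanted.
- orange_disc_c (a point): Centre of the orange disc, like the green one; its notch is not wanted.
- cup: Blue ceramic cup, 76 mm across, 85 mm tall, loose, beside the press; leave alone. Origin under its centre.
- gift_box: Red gift box with paper bands, 110 x 80 x 50 mm, loose, beside the press; leave alone. Origin under its centre.
- jar: Amber jar, 66 mm across, 90 mm tall, loose, beside the press; leave alone. Origin under its centre.

How it is judged:
By the outcome, as a careful person would: the job done as asked, in the order asked, and still so for the second after the job is handed in, with the robot touching nothing.
It also fails if it takes over 48 s, if anything falls off the work surface, if the arm or the gripper's body presses on something with over 40 N, if the wrist force passes 120 N, or if a joint passes its speed limit or range.

### The arm

A 7-joint arm with a two-finger parallel gripper is mounted at the origin on the work surface. World frame = base frame: x ahead of the robot, y to its left, z up, the work surface at z = 0. Lengths are in m, angles in rad, forces in N, time in s.
With the tool pointing down it reaches from about 0.35 to 0.9 m from the base axis. Payload 8.1 kg.
Tool frame: the origin (TCP) lies midway between the tips of the shut fingers; the grasp point (between the pads) lies 19 mm behind it; z points along the fingers, x is the direction in which the jaws open and shut, and the axes are right-handed (so a half turn about z gives the same grasp; the last joint's range is limited). The gripper opens to 92 mm and grips with 3 to 60 N. Pads are 19 mm wide; open, the fingers measure 130 mm over their backs; the gripper's body (75 mm by 190 mm) begins 47 mm behind the grasp point.
Start: joints at [1.026, 0.434, 0.025, 1.573, -0.012, 1.134, -0.075], TCP at [0.267, -0.565, 0.227] pointing down, gripper open.
Joint ranges: [-2.62, 2.62], [-0.44, 2.09], [-1.27, 1.32], [0.08, 2.57], [-1.32, 4.46], [0.12, 2], [-2.74, 2.74]. Speed limits (rad/s): [2.22, 2.22, 3.01, 3.01, 3.14, 3.14, 3.14].

### API

Orientations are given as a rotation vector (axis times angle).
In Python, from cell import arm gives the robot as it stands.
- The arm moves only by the tool jog_arm, never from a script. Its argument "commands" is a list of rows, each an object with "translation": the shift along the tool's x, y, z in mm, a list of three; "turn": the turn, a rotation vector about the tool's x, y, z in rad, a list of three. A call has 1 to 12 rows; each row is the pose to reach, as a shift and turn from the pose commanded when the call began, along the tool's axes at that moment; what a row does not reach only later rows make up. A row lasts 1/12 s, in which the tool goes at most 41.7 mm and 7.16 degrees, less where a joint would pass 70% of its speed; a pose out of reach is approached as far as the arm can. A call with a gripper value outside its range is refused whole. "claw" is the closure, from -1 (fully open) to 1 (shut), so that 0 is half open, set as the call begins (left out, the last holds). The fingers move at their own pace and stop on an object; "grip_force" is the grip in N (left out, the last holds). Time passes only in rows, so rows that repeat a pose let the fingers close. It gives the time, the measured TCP pose, the force and the opening at its end, in the units of the state.
- arm.observe(): the state, without advancing time (a new reading comes with each control period).
- arm.get_image(name): name is "side" or "top"; returns the picture (420x560x3 uint8, blue, green, red); there is no depth.
- arm.camera_info(name): a dict with "vertical_fov" (degrees; the focal length in pixels is half the picture's height over the tangent of half this angle, whatever the lens; pixels are square), "cx", "cy" (the principal point, pixels), "distortion" ([k1, k2, p1, p2, k3] as OpenCV has them; the pictures are not rectified), "eye" and "rotation" of the camera in the world. Camera axes: x right, y up, looking along -z (the intrinsics and any distortion apply to the point x, -y, -z); pixel columns grow to the right and rows downward; lengths in m; the calibration is good to about 2 mm. A picture is of the moment at which its call begins. camera_info takes no time and is no camera call.
- arm.sign_off(): hands the job in, once; it reports no verdict.
Trained networks look in the newest picture that a camera, given by its name, has taken for a name from the list of things; names that differ only in an ending like _2 or _b are one class to them, and where a whole thing is asked for, a point or a joint stands for the part that bears it (a point fixed in the world has none). Each returns a list of dicts, best first, with "confidence" (0 to 1); they miss things now and then, are a little off and sometimes report something else, mostly with a low value. They report only what shows in the picture. A call takes as long as a camera call.
- arm.trace(camera, query): "region" (420x560 bool, what is visible of it) and "box" ([left, top, width, height] in pixels, round what is visible of it).
- arm.landmark_of(camera, query): "at" ([column, row] in pixels: a listed point, or the origin of a listed thing).
The state is a dict: "clock": time; "joints": joint angles; "dq": joint speeds; "joint_efforts": joint torques, N m; "position": TCP position; "ee_rot": TCP orientation; "force": force on the tool from outside, world axes, zero at the start; "ft_torque": the same for the moment, N m; "width": opening from 0.0 (shut) to 1.0 (fully open).
Only numpy, scipy, OpenCV 4.12 (cv2) and the standard library are available. Lean on these libraries where they do the work, as an engineer would, in place of code of your own. Each camera call takes 0.05 s, during which the arm holds its last target. There are 200 camera calls.

## Working session

There is one attempt and no reset: what is moved stays moved. The work goes in short steps, Python scripts to look and compute and a tool call to move; the robot and the scene stay as the last step left them, time stands still between calls to the robot, and variables do not carry over. Pictures are saved under pics/ and viewed, about 8 in all and at most 12, crops included, and the job is handed in when it is done.

Besides the shell and the picture viewer there is one more tool, called after "Emit:" by a JSON object that holds its "op" and its "data". jog_arm: Moves the arm, as the interface text tells. Its arguments: {"type":"object","properties":{"commands":{"type":"array","items":{"type":"object","properties":{"translation":{"type":"array","items":{"type":"number"}},"turn":{"type":"array","items":{"type":"number"}}}}},"claw":{"type":"number"},"grip_force":{"type":"number"}},"required":["commands"]}

```bash
mkdir -p pics; cat > h.py <<'E'
import numpy as np, cv2
from cell import arm
from scipy.spatial.transform import Rotation as R
def ray(cam,px):
    c=arm.camera_info(cam); f=210/np.tan(np.radians(c["vertical_fov"])/2)
    K=np.array([[f,0,c["cx"]],[0,f,c["cy"]],[0,0,1]])
    u=cv2.undistortPoints(np.array([[px]],float),K,np.array(c["distortion"],float))[0,0]
    r=c["rotation"]; r=np.array(r,float)
    if r.size==3: r=R.from_rotvec(r).as_matrix()
    return np.array(c["eye"]), r@np.array([u[0],-u[1],-1])
def onz(cam,px,z):
    e,d=ray(cam,px); return e+d*(z-e[2])/d[2]
def tri(p1,p2):
    A=[];b=[];
    for c,p in (("side",p1),("top",p2)):
        e,d=ray(c,p); d/=np.linalg.norm(d); M=np.eye(3)-np.outer(d,d); A.append(M); b.append(M@e)
    return np.linalg.lstsq(np.vstack(A),np.hstack(b),rcond=None)[0]
E
python3 - <<'E'
from h import *
for c in ("side","top"): 
    im=arm.get_image(c); cv2.imwrite(f"pics/{c}0.png",im)
    print(c,arm.camera_info(c))
H={"knob_grip":.13,"pointer":.105,"green_disc_c":.093,"blue_disc_c":.093,"orange_disc_c":.093,"press":0,"knob":.09,"cup":0,"gift_box":0,"jar":0}
for q,z in H.items():
    for c in ("side","top"):
        for d in arm.landmark_of(c,q)[:2]: print(q,c,np.round(d["at"],1),round(d["confidence"],2),np.round(onz(c,d["at"],z),4))
print(arm.observe())
E
```

```text
side {'vertical_fov': 44.7741453409022, 'cx': 285.83894210458135, 'cy': 213.0104299918904, 'distortion': array([-0.09271374,  0.        ,  0.        ,  0.        ,  0.        ]), 'eye': array([0.29260261, 0.87060168, 0.60092881]), 'rotation': array([ 0.2690774 , -1.43134441, -2.45142721])}
top {'vertical_fov': 49.5845298996787, 'cx': 272.4708385905759, 'cy': 203.55727064326314, 'distortion': array([0.03505742, 0.        , 0.        , 0.        , 0.        ]), 'eye': array([0.53834085, 0.0225724 , 1.03487648]), 'rotation': array([ 0.07195497, -0.03588888, -1.56281884])}
knob_grip side [330.7 176.6] 0.75 [ 0.5462 -0.0986  0.13  ]
knob_grip top [352.4 227.2] 0.95 [ 0.5547 -0.1149  0.13  ]
pointer side [308.6 172.3] 0.55 [ 0.6145 -0.1568  0.105 ]
pointer top [350.3 197.7] 0.57 [ 0.6153 -0.1147  0.105 ]
green_disc_c top [372.9 212.2] 0.61 [ 0.5866 -0.1626  0.093 ]
blue_disc_c side [304.1 200.9] 0.43 [ 0.5877 -0.0405  0.093 ]
blue_disc_c side [327.9 228.6] 0.36 [0.5088 0.0535 0.093 ]
blue_disc_c top [327.3 209.3] 0.49 [ 0.5919 -0.069   0.093 ]
orange_disc_c side [317.2 202.7] 0.51 [ 0.5589
[... 755 characters left out ...]
 [ 0.6816 -0.3721  0.    ]
{'clock': 1.1, 'joints': array([ 1.02640788,  0.43450889,  0.02500864,  1.57318302, -0.011589  ,
        1.13399189, -0.07509077]), 'dq': array([-0.0019413 , -0.00073286,  0.00256579, -0.00063168, -0.00062003,
        0.00080098,  0.0005185 ]), 'joint_efforts': array([-2.13439598e-04, -6.67686653e+01,  9.84009951e-01, -3.14814484e+01,
       -6.06511999e-02,  3.30249779e-02, -4.58193108e-05]), 'position': array([ 0.26720288, -0.56503076,  0.226743  ]), 'ee_rot': array([ 2.65408062e+00, -1.68082058e+00,  5.60239844e-05]), 'force': array([-0.57040093, -0.37587613,  0.5992737 ]), 'ft_torque': array([ 0.00634103,  0.00546217, -0.02819049]), 'width': 0.9990153251412532}
```

```bash
python3 - <<'E'
import cv2,numpy as np
a=cv2.imread("pics/top0.png")[150:300,270:450]; b=cv2.imread("pics/side0.png")
cv2.imwrite("pics/c0.png",cv2.resize(a,None,fx=4,fy=4,interpolation=cv2.INTER_CUBIC)); 
E
```

```text
(no output)
```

View pics/c0.png

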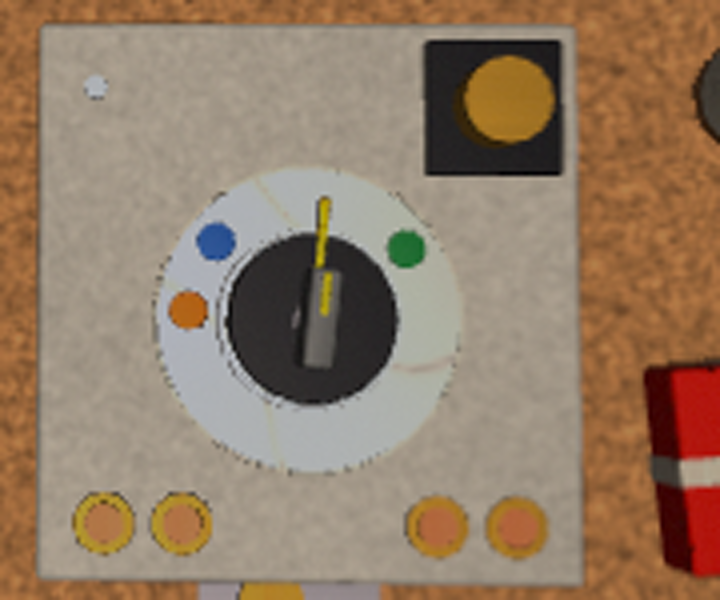

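View pics/side0.png

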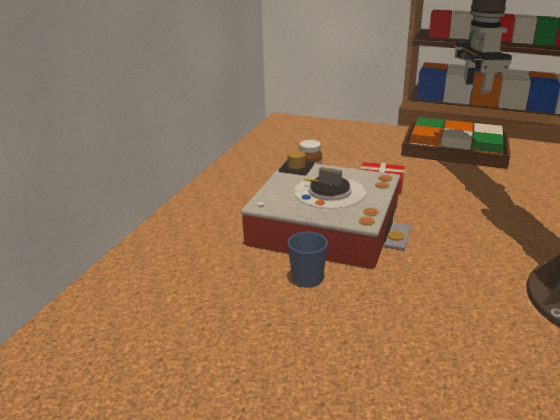

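View pics/top0.png

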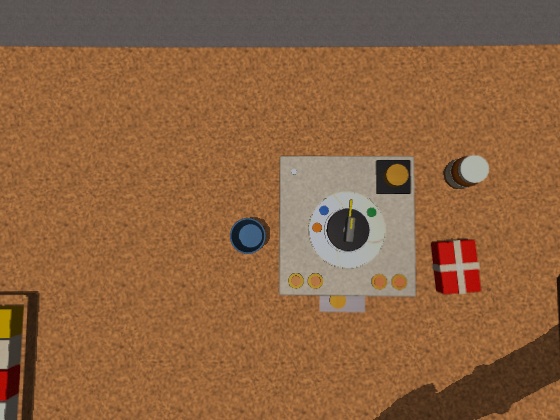

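The top crop shows the knob near crop (312,320), which is full-picture (348,230). The pointer is up (+x) at (351,200). Green is to its right at (371,212), blue at (324,210) and orange at (317,227). The cup, jar and gift box are clear of the press.

```bash
python3 - <<'E'
from h import *
f=lambda x,y,z: onz("top",(270+(x+.5)/4-.5,150+(y+.5)/4-.5),z)
im=cv2.imread("pics/top0.png")
hsv=cv2.cvtColor(im,cv2.COLOR_BGR2HSV)
P={}
for n,(cx,cy) in dict(green=(371,212),blue=(324,210),orange=(317,227)).items():
    w=hsv[cy-7:cy+8,cx-7:cx+8]; m=(w[...,1]>120)*1.; yy,xx=np.nonzero(m)
    P[n]=onz("top",(cx-7+xx.mean(),cy-7+yy.mean()),.093); print(n,len(xx),P[n].round(4))
p=list(P.values())
# axis: circle thru 3 discs
A=np.array([[2*(p[i]-p[0])[0],2*(p[i]-p[0])[1]] for i in(1,2)]); b=[p[i][:2]@p[i][:2]-p[0][:2]@p[0][:2] for i in(1,2)]
c=np.linalg.solve(A,b); print("circ",c,np.linalg.norm(p[0][:2]-c))
m=((hsv[...,2]<70)).astype(np.uint8); m[:195]=0;m[265:]=0;m[:,:320]=0;m[:,376:]=0
yy,xx=np.nonzero(m); cs,_=cv2.findContours(m,0,1); k=max(cs,key=cv2.contourArea); (ex,ey),er=cv2.minEnclosingCircle(k); print("skirt",ex,ey,er,onz("top",(ex,ey),.11))
print("card",f(309,320,.091))
k=[f(*q,.09) for q in((40,27),(577,27),(582,582),(38,578))]; print(np.round(k,4),np.mean(k,0))
print("yaw lat",[np.degrees(np.arctan2(*(a-b)[1::-1][:2])) for a,b in((k[0],k[3]),(k[1],k[2]))],"perp",[np.degrees(np.arctan2(*(a-b)[1::-1][:2]))-90 for a,b in((k[0],k[1]),(k[3],k[2]))])
tip=f(324,200,.11);print("tip",tip)
wa,wb=f(325,272,.144),f(319,366,.144);print("wing",wa,wb,np.degrees(np.arctan2(*(wa-wb)[1::-1][:2])))
for n in P:
    for c0 in (c,onz("top",(ex,ey),.11)[:2]): d=P[n][:2]-c0; print(n,np.degrees(np.arctan2(d[1],d[0])),np.linalg.norm(d))
print(R.from_rotvec(arm.observe()["ee_rot"]).as_matrix().round(3))
E
```

```text
green 62 [ 0.5872 -0.1593  0.093 ]
blue 64 [ 0.5904 -0.0612  0.093 ]
orange 71 [ 0.555  -0.0473  0.093 ]
circ [ 0.55122537 -0.10904664] 0.06184479658387304
skirt 347.32177734375 229.79702758789062 21.322853088378906 [ 0.54973654 -0.10770392  0.11      ]
card [ 0.55031728 -0.10946462  0.091     ]
[[ 0.7026  0.0304  0.09  ]
 [ 0.7034 -0.2483  0.09  ]
 [ 0.4188 -0.2468  0.09  ]
 [ 0.4171  0.0294  0.09  ]] [ 0.56046362 -0.10882414  0.09      ]
yaw lat [np.float64(0.18833367627810796), np.float64(-0.3078880131570609)] perp [np.float64(0.16463968522279515), np.float64(0.3387411667653879)]
tip [ 0.61096598 -0.11459215  0.11      ]
wing [ 0.57307966 -0.10989786  0.144     ] [ 0.52737291 -0.10679483  0.144     ] -3.883854448074871
green -54.37754405872299 0.06184479658387304
green -53.99304848580867 0.06380485478894579
blue 50.663366621876676 0.06184479658387298
blue 48.80583940845085 0.06178248686177081
orange 86.48682596486859 0.06184479658387292
orange 85.00425310456606 0.0606161205131328
[[ 0.427 -0.904  0.   ]
 [-0.904 -0.427 -0.   ]
 [ 0.     0.    -1.   ]]
```

Emit:
{"op": "jog_arm", "data": {"commands": [{"translation": [-291,-451,40],"turn": [0,0,-2.618]},{"translation": [-291,-451,40],"turn": [0,0,-2.618]},{"translation": [-291,-451,40],"turn": [0,0,-2.618]},{"translation": [-291,-451,40],"turn": [0,0,-2.618]},{"translation": [-291,-451,40],"turn": [0,0,-2.618]},{"translation": [-291,-451,40],"turn": [0,0,-2.618]},{"translation": [-291,-451,40],"turn": [0,0,-2.618]},{"translation": [-291,-451,40],"turn": [0,0,-2.618]},{"translation": [-291,-451,40],"turn": [0,0,-2.618]},{"translation": [-291,-451,40],"turn": [0,0,-2.618]},{"translation": [-291,-451,40],"turn": [0,0,-2.618]},{"translation": [-291,-451,40],"turn": [0,0,-2.618]}], "claw": -0.2}}

```text
clock: 2.1
position: [0.5312, -0.1398, 0.1898]
ee_rot: [3.086, 0.588, 0.001]
force: [0.4, -1.1, 0.5]
width: 0.598
```

Emit:
{"op": "jog_arm", "data": {"commands": [{"translation": [0,0,0],"turn": [0,0,-1.115]},{"translation": [0,0,0],"turn": [0,0,-1.115]},{"translation": [0,0,0],"turn": [0,0,-1.115]},{"translation": [0,0,0],"turn": [0,0,-1.115]},{"translation": [0,0,0],"turn": [0,0,-1.115]},{"translation": [0,0,0],"turn": [0,0,-1.115]},{"translation": [0,0,0],"turn": [0,0,-1.115]},{"translation": [0,0,0],"turn": [0,0,-1.115]},{"translation": [0,0,0],"turn": [0,0,-1.115]},{"translation": [0,0,0],"turn": [0,0,-1.115]},{"translation": [0,0,0],"turn": [0,0,-1.115]}]}}

```text
clock: 3.02
position: [0.5304, -0.1417, 0.1895]
ee_rot: [-2.318, -2.12, -0.0]
force: [0.7, 0.3, 0.5]
width: 0.597
```

```bash
cat > s.py <<'E'
from h import *
def st():
    o=arm.observe(); M=R.from_rotvec(o["ee_rot"]).as_matrix()
    print("t",o["clock"],"pos",o["position"].round(4),"xang",np.degrees(np.arctan2(M[1,0],M[0,0])).round(2),"tilt",M[:,2].round(4),"F",o["force"].round(2),"T",o["ft_torque"].round(3),"w",round(o["width"],3),"j",o["joints"].round(2)); return o,M
if __name__=="__main__":
    o,M=st(); print("to axis tool mm",(1000*M.T@(np.array([.5505,-.1088,.117])-o["position"])).round(1))
E
python3 s.py
```

```text
t 3.0167 pos [ 0.5304 -0.1417  0.1895] xang 84.9 tilt [ 0.e+00  3.e-04 -1.e+00] F [0.68 0.32 0.51] T [ 0.106 -0.177 -0.011] w 0.597 j [ 0.68  0.44 -0.71  1.77  0.33  1.05  1.34]
to axis tool mm [34.5 17.1 72.5]
```

Emit:
{"op": "jog_arm", "data": {"commands": [{"translation": [34.5,17,10],"turn": [0,0,0]},{"translation": [34.5,17,40],"turn": [0,0,0]},{"translation": [34.5,17,62],"turn": [0,0,0]},{"translation": [34.5,17,72],"turn": [0,0,0]},{"translation": [34.5,17,72],"turn": [0,0,0]},{"translation": [34.5,17,72],"turn": [0,0,0]}]}}

```text
clock: 3.52
position: [0.5503, -0.1088, 0.1178]
ee_rot: [-2.316, -2.123, 0.001]
force: [0.6, 0.3, 0.5]
width: 0.6
```

```bash
python3 - <<'E'
from s import *
st()
a=arm.get_image("side")[120:240,240:420]; b=arm.get_image("top")[170:290,270:450]
cv2.imwrite("pics/c1.png",np.vstack([cv2.resize(x,(450,300),interpolation=cv2.INTER_CUBIC) for x in(a,b)]))
E
```

```text
t 3.5167 pos [ 0.5503 -0.1088  0.1178] xang 85.03 tilt [-5.e-04 -1.e-04 -1.e+00] F [0.65 0.34 0.48] T [ 0.149 -0.191  0.006] w 0.6 j [ 0.57  0.54 -0.67  1.82  0.41  0.93  1.21]
```

View pics/c1.png

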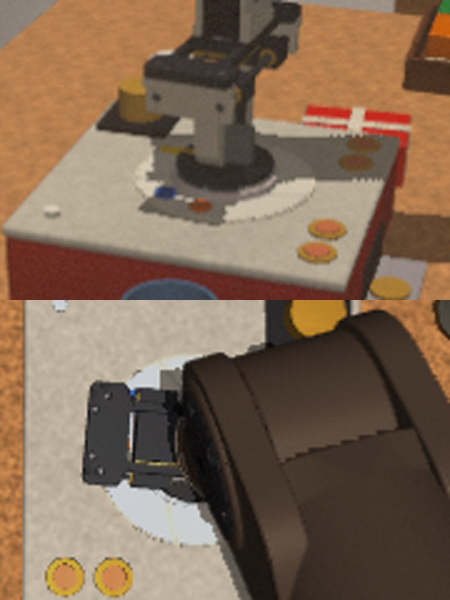

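The gripper straddles the wing (side crop around (225,140)), with its fingertips just above the skirt. I'll close it gently.

Emit:
{"op": "jog_arm", "data": {"commands": [{"translation": [0,0,0],"turn": [0,0,0]},{"translation": [0,0,0],"turn": [0,0,0]},{"translation": [0,0,0],"turn": [0,0,0]},{"translation": [0,0,0],"turn": [0,0,0]},{"translation": [0,0,0],"turn": [0,0,0]},{"translation": [0,0,0],"turn": [0,0,0]}], "claw": 1, "grip_force": 12}}

```text
clock: 4.12
position: [0.5503, -0.1087, 0.1177]
ee_rot: [2.314, 2.125, -0.0]
force: [-0.0, -0.1, -0.3]
width: 0.217
```

```bash
python3 s.py
```

```text
t 4.1167 pos [ 0.5503 -0.1087  0.1177] xang 85.13 tilt [ 1.e-04 -1.e-04 -1.e+00] F [-0.   -0.08 -0.31] T [ 0.149 -0.089 -0.069] w 0.217 j [ 0.57  0.54 -0.67  1.82  0.41  0.93  1.21]
to axis tool mm [-0.1  0.2  0.7]
```

Emit:
{"op": "jog_arm", "data": {"commands": [{"translation": [0,0,0],"turn": [0,0,0]},{"translation": [0,0,0],"turn": [0,0,0]},{"translation": [0,0,0],"turn": [0,0,0]},{"translation": [0,0,0],"turn": [0,0,0]}]}}

```text
clock: 4.45
position: [0.5503, -0.1082, 0.1176]
ee_rot: [-2.313, -2.125, -0.0]
force: [-0.9, 2.4, 1.4]
width: 0.177
```

```bash
python3 s.py
```

```text
t 4.45 pos [ 0.5503 -0.1082  0.1176] xang 85.16 tilt [ 1.e-04  4.e-04 -1.e+00] F [-0.95  2.42  1.44] T [ 0.576  0.03  -0.03 ] w 0.177 j [ 0.57  0.54 -0.67  1.82  0.41  0.93  1.21]
to axis tool mm [-0.6  0.2  0.6]
```

Emit:
{"op": "jog_arm", "data": {"commands": [{"translation": [0.7,0,0],"turn": [0,0,0]},{"translation": [0.7,0,0],"turn": [0,0,0]},{"translation": [0.7,0,-3],"turn": [0,0,0]},{"translation": [0.7,0,-6],"turn": [0,0,0]},{"translation": [0.7,0,-9],"turn": [0,0,0]},{"translation": [0.7,0,-12],"turn": [0,0,0]},{"translation": [0.7,0,-13],"turn": [0,0,0]},{"translation": [0.7,0,-13],"turn": [0,0,0]},{"translation": [0.7,0,-13],"turn": [0,0,0]}], "grip_force": 35}}

```text
clock: 5.2
position: [0.5502, -0.1081, 0.1304]
ee_rot: [-2.314, -2.125, 0.001]
force: [2.1, -0.4, -10.3]
width: 0.173
```

```bash
python3 s.py
```

```text
t 5.2 pos [ 0.5502 -0.1081  0.1304] xang 85.13 tilt [-3.e-04 -2.e-04 -1.e+00] F [  2.06  -0.36 -10.33] T [-0.012 -0.891  0.038] w 0.173 j [ 0.58  0.53 -0.68  1.81  0.4   0.95  1.22]
to axis tool mm [-0.7  0.4 13.4]
```

Emit:
{"op": "jog_arm", "data": {"commands": [{"translation": [0,0,0],"turn": [0,0,0.1]},{"translation": [0,0,0],"turn": [0,0,0.2]},{"translation": [0,0,0],"turn": [0,0,0.3]},{"translation": [0,0,0],"turn": [0,0,0.4]},{"translation": [0,0,0],"turn": [0,0,0.5]},{"translation": [0,0,0],"turn": [0,0,0.6]},{"translation": [0,0,0],"turn": [0,0,0.7]},{"translation": [0,0,0],"turn": [0,0,0.8]},{"translation": [0,0,0],"turn": [0,0,0.9]},{"translation": [0,0,0],"turn": [0,0,1.0]},{"translation": [0,0,0],"turn": [0,0,1.1]},{"translation": [0,0,0],"turn": [0,0,1.1]}]}}

```text
clock: 6.2
position: [0.5492, -0.1093, 0.1301]
ee_rot: [3.084, 0.592, -0.004]
force: [0.2, -4.8, -10.3]
width: 0.174
```

```bash
python3 s.py
```

```text
t 6.2 pos [ 0.5492 -0.1093  0.1301] xang 21.73 tilt [-0.0021 -0.0017 -1.    ] F [  0.24  -4.83 -10.31] T [-1.142 -0.251 -0.049] w 0.174 j [ 0.39  0.47 -0.4   1.82  0.23  0.9   0.26]
to axis tool mm [ 1.4 -0.  13.1]
```

Emit:
{"op": "jog_arm", "data": {"commands": [{"translation": [0,0,0],"turn": [0,0,0]},{"translation": [0,0,0],"turn": [0,0,0]},{"translation": [0,0,2],"turn": [0,0,0]},{"translation": [0,0,4],"turn": [0,0,0]},{"translation": [0,0,4],"turn": [0,0,0]}], "grip_force": 14}}

```text
clock: 6.62
position: [0.5492, -0.1092, 0.1259]
ee_rot: [3.082, 0.604, -0.004]
force: [-0.3, -4.8, -10.5]
width: 0.174
```

```bash
python3 s.py
```

```text
t 6.6167 pos [ 0.5492 -0.1092  0.1259] xang 22.18 tilt [-0.0022 -0.0013 -1.    ] F [ -0.33  -4.82 -10.49] T [-1.255 -0.068 -0.032] w 0.174 j [ 0.39  0.47 -0.4   1.83  0.23  0.89  0.27]
to axis tool mm [1.3 0.1 8.9]
```

Emit:
{"op": "jog_arm", "data": {"commands": [{"translation": [0,0.6,0.3],"turn": [0,0,0]},{"translation": [0,0.6,0.6],"turn": [0,0,0]},{"translation": [0,0.6,0.8],"turn": [0,0,0]},{"translation": [0,0.6,0.8],"turn": [0,0,0]}]}}

```text
clock: 6.95
position: [0.5493, -0.1091, 0.1255]
ee_rot: [3.083, 0.603, -0.004]
force: [-4.3, -5.6, -6.2]
width: 0.173
```

```bash
python3 s.py
```

```text
t 6.95 pos [ 0.5493 -0.1091  0.1255] xang 22.15 tilt [-2.4e-03 -8.0e-04 -1.0e+00] F [-4.25 -5.6  -6.21] T [-1.169  0.614  0.025] w 0.173 j [ 0.39  0.47 -0.4   1.83  0.23  0.89  0.27]
to axis tool mm [1.3 0.1 8.5]
```

Emit:
{"op": "jog_arm", "data": {"commands": [{"translation": [0,0,0.5],"turn": [0,0,-0.008]},{"translation": [0,0,0.5],"turn": [0,0,-0.016]},{"translation": [0,0,0.5],"turn": [0,0,-0.024]},{"translation": [0,0,0.5],"turn": [0,0,-0.032]},{"translation": [0,0,0.5],"turn": [0,0,-0.04]},{"translation": [0,0,0.5],"turn": [0,0,-0.04]}]}}

```text
clock: 7.45
position: [0.5494, -0.109, 0.1253]
ee_rot: [3.07, 0.666, -0.004]
force: [-3.9, -4.5, -4.6]
width: 0.172
```

```bash
python3 s.py
```

```text
t 7.45 pos [ 0.5494 -0.109   0.1253] xang 24.47 tilt [-2.2e-03 -8.0e-04 -1.0e+00] F [-3.9  -4.5  -4.65] T [-1.024  0.89  -0.081] w 0.172 j [ 0.4   0.48 -0.41  1.83  0.24  0.89  0.3 ]
to axis tool mm [1.1 0.3 8.3]
```

Emit:
{"op": "jog_arm", "data": {"commands": [{"translation": [0,0,0.3],"turn": [0,0,-0.008]},{"translation": [0,0,0.3],"turn": [0,0,-0.016]},{"translation": [0,0,0.3],"turn": [0,0,-0.024]},{"translation": [0,0,0.3],"turn": [0,0,-0.032]},{"translation": [0,0,0.3],"turn": [0,0,-0.035]},{"translation": [0,0,0.3],"turn": [0,0,-0.035]}]}}

```text
clock: 7.95
position: [0.5494, -0.1091, 0.1246]
ee_rot: [3.058, 0.719, -0.004]
force: [-3.2, -5.7, -8.2]
width: 0.17
```

```bash
python3 s.py
```

```text
t 7.95 pos [ 0.5494 -0.1091  0.1246] xang 26.46 tilt [-2.2e-03 -6.0e-04 -1.0e+00] F [-3.16 -5.66 -8.17] T [-0.975  0.505 -0.045] w 0.17 j [ 0.41  0.48 -0.42  1.83  0.25  0.89  0.33]
to axis tool mm [1.1 0.3 7.6]
```

Emit:
{"op": "jog_arm", "data": {"commands": [{"translation": [0,0,0.4],"turn": [0,0,0]},{"translation": [0,0,0.8],"turn": [0,0,0]},{"translation": [0,0,1.0],"turn": [0,0,0]},{"translation": [0,0,1.0],"turn": [0,0,0]}]}}

```text
clock: 8.28
position: [0.5494, -0.109, 0.1236]
ee_rot: [3.058, 0.719, -0.004]
force: [-2.3, -4.3, -7.9]
width: 0.17
```

```bash
python3 s.py
```

```text
t 8.2833 pos [ 0.5494 -0.109   0.1236] xang 26.45 tilt [-2.3e-03 -7.0e-04 -1.0e+00] F [-2.32 -4.31 -7.95] T [-1.037  0.501 -0.079] w 0.17 j [ 0.41  0.48 -0.42  1.83  0.25  0.89  0.33]
to axis tool mm [1.1 0.3 6.6]
```

Emit:
{"op": "jog_arm", "data": {"commands": [{"translation": [0,0,1],"turn": [0,0,0]},{"translation": [0,0,2],"turn": [0,0,0]},{"translation": [0,0,3],"turn": [0,0,0]},{"translation": [0,0,4],"turn": [0,0,0]},{"translation": [0,0,4.5],"turn": [0,0,0]},{"translation": [0,0,4.5],"turn": [0,0,0]}]}}

```text
clock: 8.78
position: [0.5494, -0.1091, 0.1191]
ee_rot: [3.058, 0.719, -0.004]
force: [-2.1, -3.7, -7.5]
width: 0.176
```

```bash
python3 s.py
```

```text
t 8.7833 pos [ 0.5494 -0.1091  0.1191] xang 26.45 tilt [-2.2e-03 -7.0e-04 -1.0e+00] F [-2.1  -3.68 -7.5 ] T [-1.016  0.565  0.04 ] w 0.176 j [ 0.4   0.48 -0.42  1.83  0.25  0.88  0.33]
to axis tool mm [1.1 0.3 2.1]
```

The knob follows down into the notch with only the spring load on it. I'll release it and retreat.

Emit:
{"op": "jog_arm", "data": {"commands": [{"translation": [0,0,0],"turn": [0,0,0]},{"translation": [0,0,0],"turn": [0,0,0]},{"translation": [0,0,0],"turn": [0,0,0]},{"translation": [0,0,0],"turn": [0,0,0]},{"translation": [0,0,0],"turn": [0,0,0]},{"translation": [0,0,0],"turn": [0,0,0]},{"translation": [0,0,-20],"turn": [0,0,0]},{"translation": [0,0,-50],"turn": [0,0,0]},{"translation": [0,0,-80],"turn": [0,0,0]},{"translation": [0,0,-100],"turn": [0,0,0]},{"translation": [0,0,-100],"turn": [0,0,0]}], "claw": -0.2}}

```text
clock: 9.7
position: [0.5531, -0.1082, 0.2242]
ee_rot: [3.056, 0.717, 0.011]
force: [0.8, 0.2, -0.0]
width: 0.598
```

```bash
python3 s.py
```

```text
t 9.7 pos [ 0.5531 -0.1082  0.2242] xang 26.42 tilt [ 0.0073 -0.001  -1.    ] F [ 0.79  0.2  -0.05] T [ 0.071 -0.215 -0.013] w 0.598 j [ 0.43  0.38 -0.45  1.71  0.18  1.09  0.39]
to axis tool mm [ -3.2  -1.1 107.2]
```

Next I'll move aside, in world −x −y towards the start side, so the cameras can see the knob.

Emit:
{"op": "jog_arm", "data": {"commands": [{"translation": [-40,0,-20],"turn": [0,0,0]},{"translation": [-80,10,-40],"turn": [0,0,0]},{"translation": [-120,30,-40],"turn": [0,0,0]},{"translation": [-160,60,-40],"turn": [0,0,0]},{"translation": [-190,90,-40],"turn": [0,0,0]},{"translation": [-220,120,-40],"turn": [0,0,0]},{"translation": [-240,150,-40],"turn": [0,0,0]},{"translation": [-260,180,-40],"turn": [0,0,0]},{"translation": [-260,200,-40],"turn": [0,0,0]},{"translation": [-260,220,-40],"turn": [0,0,0]},{"translation": [-260,220,-40],"turn": [0,0,0]}]}}

```text
clock: 10.62
position: [0.4153, -0.4251, 0.2583]
ee_rot: [3.059, 0.711, -0.001]
force: [-0.1, 0.7, -0.5]
width: 0.599
```

```bash
python3 - <<'E'
from s import *
st()
a=arm.get_image("side"); b=arm.get_image("top")
a0=cv2.imread("pics/side0.png")
f=lambda x:cv2.resize(x,(540,300),interpolation=cv2.INTER_CUBIC)
g=lambda im:im[160:220,280:388]
cv2.imwrite("pics/c2.png",np.hstack([np.vstack([f(g(a0))[:, :400],f(g(a))[:, :400]]),cv2.resize(b[160:295,280:380],(400,600))]))
for c,q,z in (("top","knob_grip",.13),("side","knob_grip",.13),("top","pointer",.105),("top","green_disc_c",.093),("top","cup",0),("top","jar",0),("side","gift_box",0)):
    for d in arm.landmark_of(c,q)[:2]: print(q,c,np.round(d["at"],1),round(d["confidence"],2),np.round(onz(c,d["at"],z),4))
E
```

```text
t 10.6167 pos [ 0.4153 -0.4251  0.2583] xang 26.17 tilt [-3.e-04 -8.e-04 -1.e+00] F [-0.13  0.72 -0.46] T [-0.006 -0.134  0.016] w 0.599 j [ 0.92  0.38 -0.29  1.59  0.12  1.19  1.06]
knob_grip top [347.8 225.6] 0.65 [ 0.5578 -0.1059  0.13  ]
knob_grip side [330.5 176. ] 0.81 [ 0.5474 -0.1014  0.13  ]
pointer top [373.7 214.4] 0.83 [ 0.5815 -0.1619  0.105 ]
green_disc_c top [372.5 213.1] 0.51 [ 0.5847 -0.1618  0.093 ]
green_disc_c top [364.1 224.3] 0.42 [ 0.5615 -0.1445  0.093 ]
cup top [250.7 232.7] 0.59 [0.5428 0.0956 0.    ]
jar top [457.2 175.5] 0.95 [ 0.6757 -0.37    0.    ]
gift_box side [377.5 187.7] 0.72 [ 0.4808 -0.3385  0.    ]
```

View pics/c2.png

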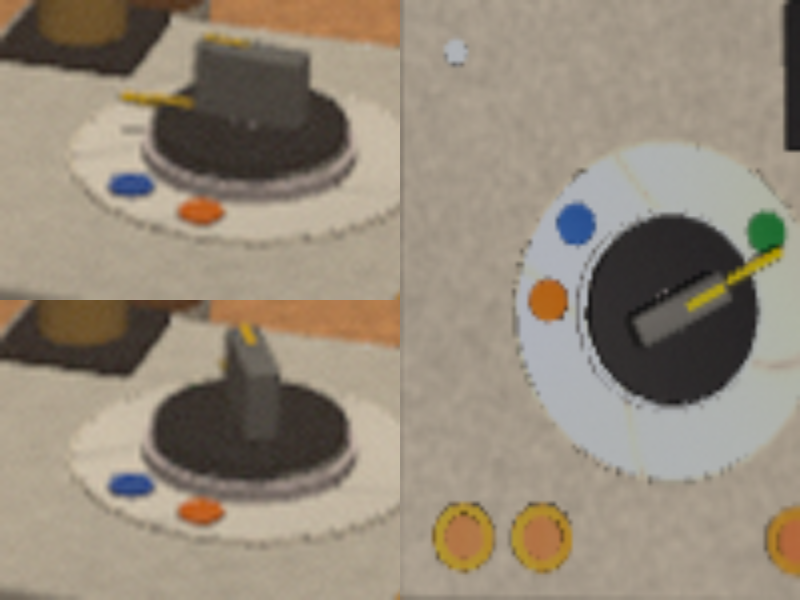

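The pointer lies just past the green disc (top crop (780,250), green at (766,230)). In the side crops the skirt sits at the same height above the collar before and after (bottom edge about row 183 in both), so it looks home. I'll do one numeric check and then hand in.

```bash
python3 - <<'E'
from h import *
a0=cv2.imread("pics/side0.png"); b0=cv2.imread("pics/top0.png"); a=arm.get_image("side"); b=arm.get_image("top")
m=lambda i:cv2.cvtColor(i,6)[160:215,305:355]<70
for i in(a0,a): yy,xx=np.nonzero(m(i)); c=m(i)[:,10:40]; print("skirt lower edge rows",[160+np.nonzero(c[:,k])[0].max() for k in range(0,30,5)])
for n,i0,i1,(x,y,w,h) in (("cup",b0,b,(225,210,50,50)),("jar",b0,b,(435,145,65,55)),("box",b0,b,(425,230,65,70)),("cup s",a0,a,(280,225,55,65)),("jar s",a0,a,(297,138,28,26)),("box s",a0,a,(360,160,50,35))):
    s,_=cv2.phaseCorrelate(*[np.float32(cv2.cvtColor(q[y:y+h,x:x+w],6)) for q in(i0,i1)]); print(n,np.round(s,2))
print(arm.observe()["force"])
E
```

```text
skirt lower edge rows [np.int64(192), np.int64(194), np.int64(195), np.int64(195), np.int64(194), np.int64(193)]
skirt lower edge rows [np.int64(192), np.int64(194), np.int64(195), np.int64(195), np.int64(194), np.int64(193)]
cup [ 0.01 -0.02]
jar [0.03 0.03]
box [ 0.04 -0.15]
cup s [-0.04 -0.05]
jar s [0.02 0.53]
box s [-0.09  0.11]
[ 0.4019842  -0.30225802 -0.20372916]
```

```bash
python3 -c "
from cell import arm
print(arm.sign_off())"
```

```text
the job is handed in; nothing more can be done
None
```

The knob is set to the green design, fully home in its notch, and the job is handed in at about 11 s of the 48 s limit; no verdict was reported. I pulled the knob up out of the parking pocket, turned it past the green disc and rested it lightly on the rim. Feeling back from there, I found the notch about 9° beyond the disc, at about −63.5° from the press's +x. I let the knob drop, released it and moved the arm clear.

**Final checks:**
- **Knob home:** the skirt's lower edge is at the same pixel rows as when it was parked. The pin entered with only the spring's roughly 8 N pulling on the tool.
- **Pointer:** it lies just past the green disc, on the side away from the parking pocket.
- **Force:** the wrist reading is about zero, so the arm is touching nothing. The highest wrist force I read was about 11 N. I read it only at the end of each move, so short peaks in between could have been missed.
- **Cup, gift box and jar:** they shifted 0.15 px or less between the first and last pictures. The one exception is 0.5 px on the small side crop of the jar. The top view shows the jar unmoved, so I take that as noise.

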